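Run a fingertip along the tally flags to clear them

ROBOT

A 7-joint arm with a two-finger parallel gripper is mounted at the origin on a cart in front of the work surface, level with it; the furniture and walls round the work are solid. World frame = base frame: x ahead of the robot, y to its left, z up, the work surface at z = 0. Lengths are in m, angles in rad, forces in N, time in s.
With the tool pointing down it reaches from about 0.425 to 1.025 m from the base axis. Payload 9.4 kg.
Tool frame: the origin (TCP) lies at the very end of the fingers, on their centre line; the grasp point (between the pads) lies 19 mm behind it; z points along the fingers, y is the line along which they close (so a half turn about z gives the same grasp; the last joint's range is limited). The gripper opens to 85 mm and grips with 20 to 120 N. Pads are 22 mm wide; open, the fingers measure 114 mm over their backs; the gripper's body (76 mm by 85 mm) begins 54 mm behind the grasp point. The pads swing forward as they close: fully open they stand 13 mm farther back than shut.
Start: joints at [1.09, 0.599, -0.003, 1.599, 0.002, 0.943, -0.08], TCP at [0.285, -0.667, 0.231] pointing down, gripper open.
Joint ranges: [-2.57, 2.57], [-0.35, 1.97], [-1.29, 1.29], [0.11, 2.56], [-1.05, 4.19], [0.11, 1.86], [-2.63, 2.63]. Speed limits (rad/s): [2.22, 2.22, 3.01, 3.01, 3.14, 3.14, 3.14].

INTERFACE

Orientations are given as a unit quaternion [x, y, z, w].
In Python, from plant import env gives the robot as it stands.
- The arm moves only by the tool shift_gripper, called as name(argument=value, ...) on one line, values as JSON. Schema: {"type":"object","properties":{"steps":{"type":"array","items":{"type":"array","prefixItems":[{"type":"array","items":{"type":"number"},"minItems":3,"maxItems":3},{"type":"array","items":{"type":"number"},"minItems":3,"maxItems":3}],"minItems":2,"maxItems":2},"minItems":1,"maxItems":10},"jaw":{"type":"number"},"only":{"type":"string"},"quiet":{"type":"boolean"},"lines":{"type":"string"}},"required":["steps"],"additionalProperties":false}. steps is a list of rows, 1 to 10 of them, each written [[dx, dy, dz], [rx, ry, rz]]: dx, dy, dz in mm, then a rotation vector rx, ry, rz in units of 0.2 rad; each row is the pose to reach, as a shift and turn from the pose commanded when the call began, along the tool's axes at that moment; what a row does not reach only later rows make up. A row lasts 1/8 s, in which the tool goes at most 0.0625 m and 0.188 rad, less where a joint would pass 70% of its speed; a pose out of reach is approached as far as the arm can. jaw is the finger opening in m, set as the call begins (left out keeps the last). The fingers move at their own pace and stop on an object; the grip force is fixed at half the most. Time passes only in rows, so rows that do not move let the fingers close. The tool returns the time, the measured TCP pose, the force, the opening and the grip force at its end. only (a regular expression) keeps the lines of the reply that match it, lines (a string "A,B") keeps lines A to B, and quiet returns only ok. Input that does not fit is refused with a message, and nothing moves.
- env.read_state(): the state, without advancing time (a new reading comes with each control period).
- env.read_camera(name): name is "side" or "top"; returns the picture (420x560x3 uint8, blue, green, red); there is no depth.
- env.camera_info(name): a dict with "fovy" (degrees; the focal length in pixels is half the picture's height over the tangent of half this angle, whatever the lens; pixels are square), "cx", "cy" (the principal point, pixels), "cam_to_world" (4x4, takes a point from camera to world coordinates). Camera axes: x right, y down, z forward; pixel columns grow to the right and rows downward; lengths in m; the calibration is good to about 2 mm. A picture is of the moment at which its call begins. camera_info takes no time and is no camera call.
- env.finish_job(): hands the job in; it is judged then, once.
The state is a dict: "clock": time; "joints": joint angles; "qd": joint speeds; "joint_efforts": joint torques, N m; "ee_pos": TCP position; "tool_rot": TCP orientation; "wrist_force": force on the tool from outside, world axes, zero at the start; "moment": the same for the moment, N m; "grip_width": finger opening in m; "grasp_force": force on a finger pad.
Only numpy, scipy, OpenCV 4.12 (cv2) and the standard library are available. Lean on these libraries where they do the work, as an engineer would, in place of code of your own. Each camera call takes 0.05 s, during which the arm holds its last target. There are 200 camera calls.

TASK

Clear the inspection tally for the next part: run the fingertips along the curved row of orange flags from the blue end to the yellow end, tipping the flags over one after another until all five lie down towards the yellow end. Only brush them lightly; do not shift or lift the tally, leave the ring and the rollers on it and everything else on the granite where they are, and finish clear of everything.

Things in the scene. Friction and masses are not known exactly. Their poses are not given: they have to be found in the camera images.
- tally: inspection tally: loose aluminium plate 110 mm (its x) by 250 (its y), 12 thick, about 2 kg, on the granite; origin at the centre of its underside, z up. Five orange tip-over flags stand on it in a curved row: an arc of radius 140 mm centred at (-120, 0) mm in its frame, bulging to +x, the flags at 40, 20, 0, -20, -40 degrees about that centre (from its x axis, positive towards +y)
- blue_end (a point): blue dot, 18 mm across, painted on the plate's top on the same arc at +54 degrees: the blue end of the row, 34 mm along the arc before flag 1
- yellow_end (a point): yellow dot, 18 mm across, painted on the plate's top on the same arc at -54 degrees: the yellow end of the row, 34 mm along the arc after flag 5
- flag1 (a joint): tipping angle of flag 1 (the first, at the blue end), rad: 0 = standing, leaning back towards the blue end on its stop; 0.25 = upright; 1.7 = down towards the yellow end on its stop. Orange tab 18 mm wide across the row, 4 thick, top 30 mm from the hinge (47 mm above the granite). Under 0.5 N at the top tips it; past upright it falls by its own weight
- flag1_hinge (a point): point on the hinge axis of flag 1, at the middle of its width, on the arc, 18 mm above the plate's underside; flags are 49 mm apart along the arc
- flag2 (a joint): tipping angle of flag 2 (counted from the blue end), rad: 0 = standing, leaning back towards the blue end on its stop; 0.25 = upright; 1.7 = down towards the yellow end on its stop. Orange tab 18 mm wide across the row, 4 thick, top 30 mm from the hinge (47 mm above the granite). Under 0.5 N at the top tips it; past upright it falls by its own weight
- flag2_hinge (a point): point on the hinge axis of flag 2, at the middle of its width, on the arc, 18 mm above the plate's underside; flags are 49 mm apart along the arc
- flag3 (a joint): tipping angle of flag 3 (counted from the blue end), rad: 0 = standing, leaning back towards the blue end on its stop; 0.25 = upright; 1.7 = down towards the yellow end on its stop. Orange tab 18 mm wide across the row, 4 thick, top 30 mm from the hinge (47 mm above the granite). Under 0.5 N at the top tips it; past upright it falls by its own weight
- flag3_hinge (a point): point on the hinge axis of flag 3, at the middle of its width, on the arc, 18 mm above the plate's underside; flags are 49 mm apart along the arc
- flag4 (a joint): tipping angle of flag 4 (counted from the blue end), rad: 0 = standing, leaning back towards the blue end on its stop; 0.25 = upright; 1.7 = down towards the yellow end on its stop. Orange tab 18 mm wide across the row, 4 thick, top 30 mm from the hinge (47 mm above the granite). Under 0.5 N at the top tips it; past upright it falls by its own weight
- flag4_hinge (a point): point on the hinge axis of flag 4, at the middle of its width, on the arc, 18 mm above the plate's underside; flags are 49 mm apart along the arc
- flag5 (a joint): tipping angle of flag 5 (the last, at the yellow end), rad: 0 = standing, leaning back towards the blue end on its stop; 0.25 = upright; 1.7 = down towards the yellow end on its stop. Orange tab 18 mm wide across the row, 4 thick, top 30 mm from the hinge (47 mm above the granite). Under 0.5 N at the top tips it; past upright it falls by its own weight
- flag5_hinge (a point): point on the hinge axis of flag 5, at the middle of its width, on the arc, 18 mm above the plate's underside; flags are 49 mm apart along the arc
- brass_ring: brass-coloured sample ring, 36 mm across, 20 high, lying loose on the tally's plate inside the curve of the row; origin at the centre of its underside; to be left alone
- roller_a: steel roller, 20 mm across, 24 high, standing loose on the plate outside the curve at the blue end; origin at the centre of its underside; to be left alone
- roller_b: steel roller, 20 mm across, 24 high, standing loose on the plate outside the curve at the yellow end; origin at the centre of its underside; to be left alone
- steel_ring: steel setting ring, 50 mm across, 15 high, loose on the granite; origin at the centre of its underside; to be left alone
- loupe: black loupe, 39 mm across, 38 high, loose on the granite; origin at the centre of its underside; to be left alone
- oil_bottle: small brown dropper bottle, 34 mm across, 102 high, loose on the granite; origin at the centre of its underside; to be left alone
- pen: white marker pen, 135 mm long, 17 thick, lying loose on the granite; origin at its middle on the underside, length along its y axis; to be left alone

How it is judged:
By the outcome, as a careful person would: the job done as asked, in the order asked, and still so for the second after the job is handed in, with the robot touching nothing.
It also fails if it takes over 40 s, if anything falls off the work surface, if the arm or the gripper's body presses on something with over 40 N, if the wrist force passes 120 N, or if a joint passes its speed limit or range.

## Working session

There is one attempt and no reset: what is moved stays moved. The work goes in short steps, Python scripts to look and compute and a tool call to move; the robot and the scene stay as the last step left them, time stands still between calls to the robot, and variables do not carry over. Pictures are saved under pics/ and viewed, at most 10 in all, crops included, and the job is handed in when it is done.

```bash
ls; mkdir -p pics; python3 - <<'E'
from plant import env
import cv2,numpy as np
for n in("top","side"):
    im=env.read_camera(n);cv2.imwrite(f"pics/{n}0.png",im)
    c=env.camera_info(n);print(n,c["fovy"],c["cx"],c["cy"],np.round(c["cam_to_world"],3).tolist(),c.keys())
s=env.read_state();print({k:np.round(v,3).tolist() for k,v in s.items()})
E
```

```text
pics
plant.py
top 55.79221206747418 281.380501950221 207.4229722277398 [[0.018, -0.988, 0.156, 0.365], [-1.0, -0.018, 0.004, 0.01], [-0.001, -0.156, -0.988, 1.06], [0.0, 0.0, 0.0, 1.0]] dict_keys(['fovy', 'cx', 'cy', 'cam_to_world'])
side 50.66278840469369 281.1452206137763 209.5272235672042 [[-0.88, -0.289, 0.378, 0.171], [-0.475, 0.499, -0.725, 0.689], [0.021, -0.817, -0.576, 0.604], [0.0, 0.0, 0.0, 1.0]] dict_keys(['fovy', 'cx', 'cy', 'cam_to_world'])
{'clock': 0.1, 'joints': [1.09, 0.6, -0.003, 1.6, 0.002, 0.943, -0.08], 'qd': [0.001, -0.001, -0.001, -0.004, -0.001, 0.001, 0.0], 'joint_efforts': [0.006, -77.799, 1.57, -25.863, 0.013, 0.006, 0.0], 'ee_pos': [0.285, -0.666, 0.23], 'tool_rot': [0.98, 0.201, -0.0, -0.001], 'wrist_force': [0.692, -0.777, 0.277], 'moment': [-0.002, 0.043, -0.004], 'grasp_force': 0.0, 'grip_width': 0.086}
```

View pics/top0.png

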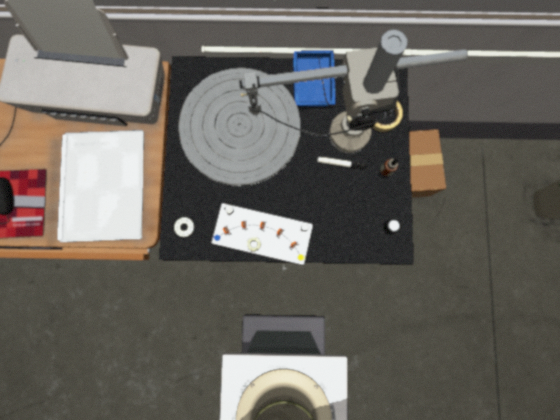

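View pics/side0.png

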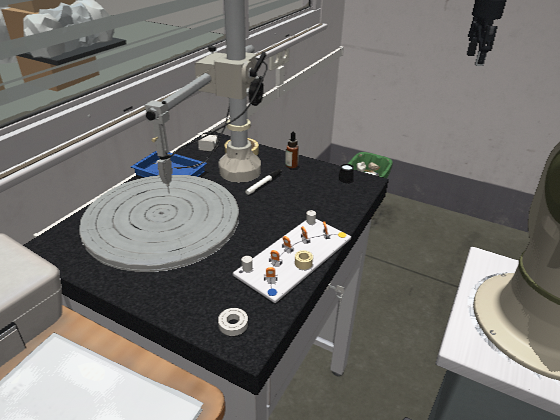

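The top view shows the white tally at about (262, 234), with the blue dot at (217, 238) and the yellow dot at (301, 258). The side view shows blue at (272, 292) and yellow at (342, 236), with all five flags standing. Next I'll measure these.

```bash
cat > h.py <<'E'
from plant import env
import cv2,numpy as np
from scipy.spatial.transform import Rotation as R
def ray(n,uv,z):
    c=env.camera_info(n);T=np.array(c["cam_to_world"]);f=210/np.tan(np.radians(c["fovy"]/2))
    d=T[:3,:3]@np.array([(uv[0]-c["cx"])/f,(uv[1]-c["cy"])/f,1]);o=T[:3,3]
    return o+d*(z-o[2])/d[2]
def proj(n,p):
    c=env.camera_info(n);T=np.array(c["cam_to_world"]);f=210/np.tan(np.radians(c["fovy"]/2))
    q=T[:3,:3].T@(np.array(p)-T[:3,3]);return np.array([c["cx"]+f*q[0]/q[2],c["cy"]+f*q[1]/q[2]])
def blobs(im,lo,hi,box,mn=4):
    h=cv2.cvtColor(im,cv2.COLOR_BGR2HSV);m=cv2.inRange(h,lo,hi)
    k=np.zeros_like(m);x0,y0,x1,y1=box;k[y0:y1,x0:x1]=m[y0:y1,x0:x1]
    n,_,s,c=cv2.connectedComponentsWithStats(k)
    return [(c[i],s[i,4]) for i in range(1,n) if s[i,4]>=mn]
B=((100,120,80),(130,255,255));Y=((22,140,120),(35,255,255));O=((3,120,60),(17,255,255))
BOX={"top":(195,195,325,275),"side":(225,200,365,310)}
E
python3 - <<'E'
from h import *
for n in("top","side"):
    im=cv2.imread(f"pics/{n}0.png");b=BOX[n]
    for nm,c,z in(("B",B,.012),("Y",Y,.012),("O",O,.033)):
        for u,a in blobs(im,*c,b): print(n,nm,np.round(u,1),a,np.round(ray(n,u,z),4))
    h=cv2.cvtColor(im,cv2.COLOR_BGR2HSV);m=cv2.inRange(h,(0,0,110),(179,255,255))
    k=np.zeros_like(m);k[b[1]:b[3],b[0]:b[2]]=m[b[1]:b[3],b[0]:b[2]]
    cs=max(cv2.findContours(k,0,1)[0],key=cv2.contourArea);r=cv2.boxPoints(cv2.minAreaRect(cs))
    if n=="top":
        q=[ray(n,p,.012) for p in r];print(np.round(q,4),[np.linalg.norm(q[i]-q[i-1]) for i in range(4)],np.mean(q,0))
    x0,y0,x1,y1=b;cv2.imwrite(f"pics/{n}c.png",cv2.resize(im[y0:y1,x0:x1],None,fx=5,fy=5,interpolation=2))
E
```

```text
top B [216.8 237.4] 16 [0.4475 0.1839 0.012 ]
top Y [300.3 256.9] 18 [ 0.4003 -0.0375  0.012 ]
top O [242.7 224. ] 10 [0.4819 0.1143 0.033 ]
top O [261.6 224.7] 9 [0.4811 0.0652 0.033 ]
top O [225.2 230.6] 11 [0.4638 0.1593 0.033 ]
top O [278.8 231.5] 8 [0.464  0.0201 0.033 ]
top O [292.8 243.8] 8 [ 0.433  -0.0167  0.033 ]
[[ 0.4318  0.1998  0.012 ]
 [ 0.5442  0.1783  0.012 ]
 [ 0.4891 -0.0716  0.012 ]
 [ 0.3786 -0.0463  0.012 ]] [np.float64(0.2517344631696132), np.float64(0.11442307470850172), np.float64(0.25591373715110216), np.float64(0.11337019303096495)] [0.46092269 0.06503529 0.012     ]
side B [271.7 291.9] 49 [0.4498 0.1828 0.012 ]
side Y [341.5 234.4] 29 [ 0.4025 -0.0398  0.012 ]
side O [325.  226.8] 24 [ 0.4348 -0.0207  0.033 ]
side O [303.8 232.1] 32 [0.4657 0.0182 0.033 ]
side O [286.6 241.3] 44 [0.4829 0.0629 0.033 ]
side O [274.7 254.7] 54 [0.4836 0.1111 0.033 ]
side O [270.1 272.1] 64 [0.4674 0.1581 0.033 ]
```

View pics/topc.png

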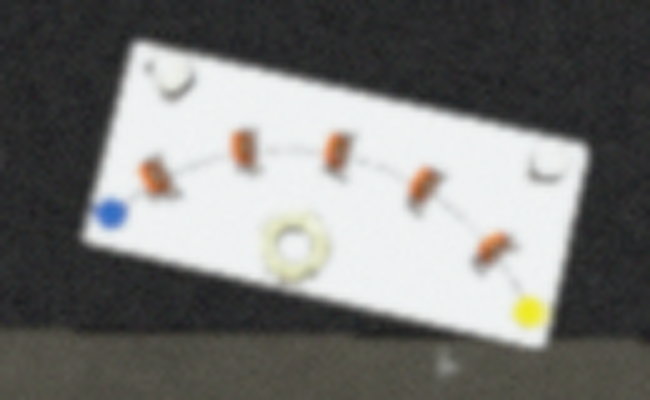

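The crop shows all five flags standing, with the ring at about (254, 244) and the rollers at (229, 210) and (304, 227) in full-picture pixels. The blue and yellow dots measure 227 mm apart against 226.5 expected, and the two views agree to about 3 mm.

Plan: close the fingers and hold the tips about 40 mm up, which is above the ring and rollers but below the flag tops. Then follow the arc with the tool's x pointing back along it.

```bash
cat >> h.py <<'E'
Bp,Yp=np.array([.4487,.1834]),np.array([.4014,-.0387])
ty=(Bp-Yp)/np.linalg.norm(Bp-Yp);tx=np.array([ty[1],-ty[0]])
C=(Bp+Yp)/2-.14*np.cos(np.radians(54))*tx;yaw=np.arctan2(tx[1],tx[0])
def arc(deg):
    a=np.radians(deg)+yaw;return C+.14*np.array([np.cos(a),np.sin(a)]),a+np.pi/2
def rel(xyz,xang):
    s=env.read_state();q=R.from_quat(s["tool_rot"]);T=R.from_matrix(np.array([[np.cos(xang),np.sin(xang),0],[np.sin(xang),-np.cos(xang),0],[0,0,-1]]).T)
    T=R.from_matrix(np.column_stack([[np.cos(xang),np.sin(xang),0],[np.sin(xang),-np.cos(xang),0],[0,0,-1]]))
    return np.round(q.inv().apply(np.array(xyz)-s["ee_pos"]),4),np.round((q.inv()*T).as_rotvec(),3)
E
python3 - <<'E'
from h import *
print(C,np.degrees(yaw))
for d in(40,20,0,-20,-40):print(d,arc(d)[0],[np.round(proj(n,[*arc(d)[0],.033]),1) for n in("top","side")])
p,a=arc(54);print(p,a)
for w,k in(((.46,-.2,.2),.5),((.5,.05,.16),.8),((*p,.08),1)):print(rel(w,.405+k*(a-.405)))
E
```

```text
[0.34456502 0.08949065] -12.022505186542496
40 [0.46820349 0.15516811] [array([226.8, 229. ]), array([270.5, 271. ])]
20 [0.4832102  0.10892043] [array([244.8, 223.6]), array([275.5, 254.2])]
0 [0.48149424 0.06032923] [array([263.4, 224.5]), array([287.8, 240.8])]
-20 [0.46326261 0.01525533] [array([280.6, 231.8]), array([305.5, 231.7])]
-40 [ 0.43071429 -0.0208647 ] [array([294.3, 244.7]), array([326.7, 227.3])]
[0.44864209 0.18312807] 2.3034418230285727
(array([ 0.3445, -0.3598,  0.031 ]), array([-0.001, -0.001, -0.95 ]))
(array([ 0.4795, -0.5739,  0.0712]), array([-1.00e-03, -1.00e-03, -1.52e+00]))
(array([ 0.4846, -0.7164,  0.1514]), array([-1.0e-03, -1.0e-03, -1.9e+00]))
```

Careful with the scale: shifts go in mm and turns go in units of 0.2 rad. That gives: -0.36 m is -360, 0.345 m is 345, -0.95 rad is -4.75.

shift_gripper(steps=[[[34, -36, 3], [0, 0, -0.475]], [[70, -72, 6], [0, 0, -0.95]], [[100, -108, 10], [0, 0, -1.425]], [[140, -144, 13], [0, 0, -1.9]], [[170, -180, 16], [0, 0, -2.375]], [[210, -216, 20], [0, 0, -2.85]], [[240, -252, 22], [0, 0, -3.325]], [[280, -288, 25], [0, 0, -3.8]], [[310, -324, 28], [0, 0, -4.275]], [[345, -360, 31], [0, 0, -4.75]]], jaw=0)

```text
clock: 1.35
ee_pos: [0.4606, -0.1987, 0.2001]
tool_rot: [0.779, 0.627, -0.0, -0.0]
wrist_force: [0.6, -0.4, 0.5]
grip_width: -0.0003
grasp_force: 0.0
```

```bash
python3 - <<'E'
from h import *
p,a=arc(54)
for w,k in(((.5,.05,.16),.8),((*p,.09),1)):print(rel(w,.405+k*(a-.405)))
E
```

```text
(array([ 0.2514, -0.0144,  0.04  ]), array([-0.   ,  0.   , -0.567]))
(array([ 0.3706, -0.0929,  0.1101]), array([-0.   , -0.   , -0.947]))
```

In the tool's units: 0.05 m is 50, 0.3706 m is 370.6, -0.947 rad is -4.735.

shift_gripper(steps=[[[50, -3, 10], [0, 0, -0.575]], [[100, -6, 15], [0, 0, -1.15]], [[150, -9, 20], [0, 0, -1.725]], [[200, -12, 30], [0, 0, -2.275]], [[250, -15, 40], [0, 0, -2.835]], [[290, -40, 55], [0, 0, -3.45]], [[330, -66, 75], [0, 0, -4.1]], [[370, -93, 100], [0, 0, -4.735]], [[370.6, -92.9, 110], [0, 0, -4.735]], [[370.6, -92.9, 110], [0, 0, -4.735]]])

```text
clock: 2.6
ee_pos: [0.4493, 0.1814, 0.0896]
tool_rot: [0.408, 0.913, -0.001, -0.0]
wrist_force: [0.1, -1.2, 0.4]
grip_width: 0.0
grasp_force: 0.0
```

```bash
python3 - <<'E'
from h import *
p,a=arc(54);print(rel((*p,.04),a))
print(np.round(env.read_state()["joints"],2))
E
```

```text
(array([0.0017, 0.0008, 0.0496]), array([-0.002, -0.   , -0.003]))
[-0.22  0.58 -0.4   2.24  0.55  0.42 -0.34]
```

In the tool's units: 0.0495 m is 49.5, 0.048 m is 48.

shift_gripper(steps=[[[1, 1, 12], [0, 0, 0]], [[1, 1, 24], [0, 0, 0]], [[1, 1, 36], [0, 0, 0]], [[1, 1, 48], [0, 0, 0]], [[1, 1, 49.5], [0, 0, 0]], [[1, 1, 49.5], [0, 0, 0]]])

```text
clock: 3.35
ee_pos: [0.4496, 0.1833, 0.0406]
tool_rot: [0.408, 0.913, -0.0, -0.0]
wrist_force: [0.7, -0.1, -0.2]
grip_width: 0.0003
grasp_force: 0.0
```

```bash
python3 - <<'E'
from h import *
p,a=arc(54);print(rel((*p,.04),a))
print(np.round(env.read_state()["joints"],2))
im=env.read_camera("side");cv2.imwrite("pics/s1.png",cv2.resize(im[180:320,210:370],None,fx=4,fy=4,interpolation=2))
E
```

```text
(array([ 0.0006, -0.0009,  0.0006]), array([-0.   , -0.   , -0.002]))
[-0.31  0.66 -0.28  2.27  0.65  0.29 -0.43]
```

View pics/s1.png

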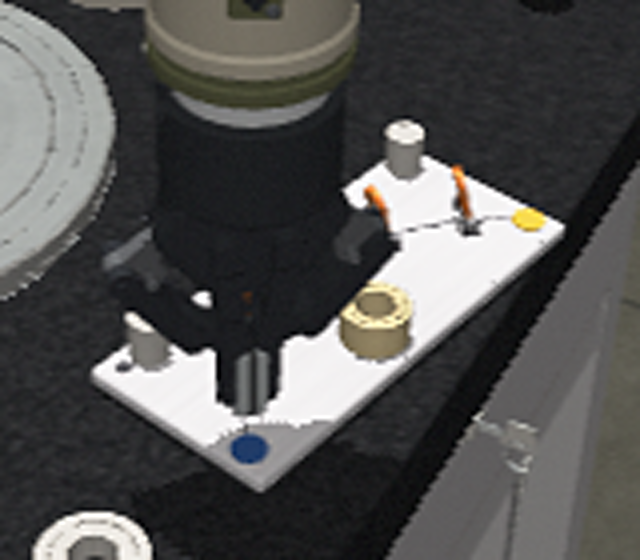

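The closed fingertips hang just above the blue dot at about (248, 440) in the crop, and the flags and ring are untouched. Now I'll sweep the first half of the arc.

shift_gripper(steps=[[[-11.9, -0.5, 0], [0, 0, 0.425]], [[-23.7, -2, 0], [0, 0, 0.85]], [[-35.3, -4.5, 0], [0, 0, 1.275]], [[-46.7, -8, 0], [0, 0, 1.7]], [[-57.7, -12.5, 0], [0, 0, 2.125]], [[-68.3, -17.9, 0], [0, 0, 2.55]], [[-78.5, -24.2, 0], [0, 0, 2.975]], [[-88, -31.1, 0], [0, 0, 3.4]], [[-96.9, -39, 0], [0, 0, 3.825]], [[-105.2, -47.6, 0], [0, 0, 4.25]]])

```text
clock: 4.65
ee_pos: [0.4844, 0.0723, 0.0408]
tool_rot: [0.75, 0.661, -0.0, -0.0]
wrist_force: [-0.7, 0.2, 0.1]
grip_width: 0.0
grasp_force: 0.0
```

```bash
python3 - <<'E'
from h import *
p,a=arc(54-48.7);print(rel((*p,.04),a))
print(np.round(env.read_state()["joints"],2))
im=env.read_camera("side");cv2.imwrite("pics/s2.png",cv2.resize(im[180:320,210:370],None,fx=4,fy=4,interpolation=2))
E
```

```text
(array([ 0.0007, -0.0008,  0.0008]), array([-0.   ,  0.   , -0.008]))
[-0.17  0.65 -0.14  2.27  0.36  0.24 -0.75]
```

View pics/s2.png

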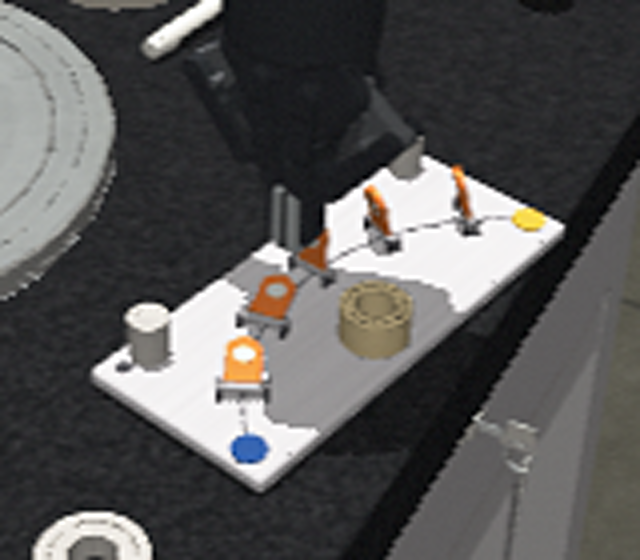

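Flags 1 and 2 lie down towards yellow, at (243, 365) and (270, 295) in the crop. Flag 3 is being tipped, and the ring and rollers haven't moved. Next is the second half.

shift_gripper(steps=[[[-11.9, -0.5, 0], [0, 0, 0.425]], [[-23.7, -2, 0], [0, 0, 0.85]], [[-35.3, -4.5, 0], [0, 0, 1.275]], [[-46.7, -8, 0], [0, 0, 1.7]], [[-57.7, -12.5, 0], [0, 0, 2.125]], [[-68.3, -17.9, 0], [0, 0, 2.55]], [[-78.5, -24.2, 0], [0, 0, 2.975]], [[-88, -31.1, 0], [0, 0, 3.4]], [[-96.9, -39, 0], [0, 0, 3.825]], [[-105.2, -47.6, 0], [0, 0, 4.25]]])

```text
clock: 5.95
ee_pos: [0.4246, -0.0262, 0.0417]
tool_rot: [0.956, 0.293, -0.001, -0.0]
wrist_force: [-0.4, -0.5, 0.1]
grip_width: -0.0001
grasp_force: 0.0
```

```bash
python3 - <<'E'
from h import *
p,a=arc(54-97.4);print(rel((*p,.04),a))
print(np.round(env.read_state()["joints"],2))
im=env.read_camera("side");cv2.imwrite("pics/s3.png",cv2.resize(im[180:320,210:370],None,fx=4,fy=4,interpolation=2))
E
```

```text
(array([-0.0003, -0.0006,  0.0017]), array([-0.001,  0.002, -0.008]))
[-0.05  0.62 -0.03  2.42  0.18  0.11 -1.23]
```

View pics/s3.png

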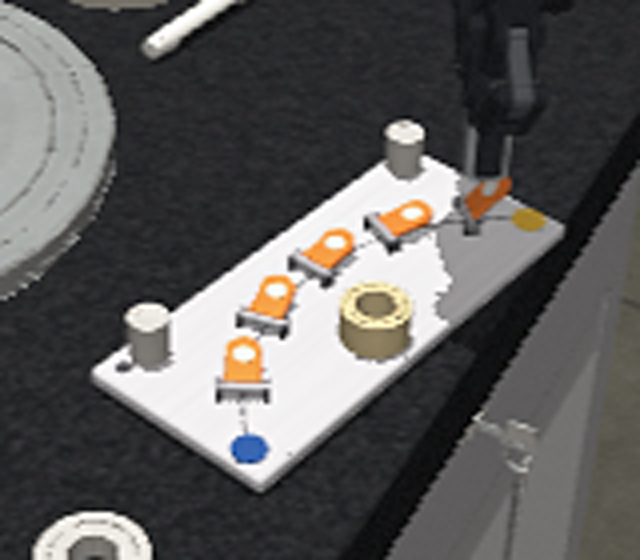

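Flags 1–4 are down and flag 5 is tipping past the fingertips at (485, 200) in the crop. Nothing else has moved. Joint 6 is close to its limit, so I'm lifting straight up, which opens it, and then moving away.

In the tool's units: -0.17 m is -170, -0.14 m is -140.

shift_gripper(steps=[[[0, 0, -20], [0, 0, 0]], [[0, 0, -50], [0, 0, 0]], [[0, 0, -90], [0, 0, 0]], [[0, 0, -140], [0, 0, 0]], [[0, 0, -170], [0, 0, 0]]])

```text
clock: 6.62
ee_pos: [0.4257, -0.0254, 0.2139]
tool_rot: [0.955, 0.296, 0.0, -0.0]
wrist_force: [-0.3, 0.4, -0.5]
grip_width: 0.0001
grasp_force: 0.0
```

```bash
python3 - <<'E'
from h import *
s=env.read_state();q=R.from_quat(s["tool_rot"])
print(np.round(s["joints"],2),np.round(q.inv().apply(np.array([.46,-.25,.22])-s["ee_pos"]),3))
E
```

```text
[ 0.07  0.28 -0.17  2.26  0.08  0.6  -1.14] [-0.099  0.205 -0.006]
```

In the tool's units: 0.2 m is 200, 0.16 m is 160.

shift_gripper(steps=[[[-20, 40, 0], [0, 0, 0]], [[-40, 80, 0], [0, 0, 0]], [[-60, 120, 0], [0, 0, 0]], [[-80, 160, 0], [0, 0, 0]], [[-100, 200, 0], [0, 0, 0]], [[-100, 200, 0], [0, 0, 0]], [[-100, 200, 0], [0, 0, 0]], [[-100, 200, 0], [0, 0, 0]]])

```text
clock: 7.62
ee_pos: [0.4561, -0.2458, 0.2116]
tool_rot: [0.955, 0.297, -0.001, -0.001]
wrist_force: [-1.1, -0.5, -1.4]
grip_width: -0.0
grasp_force: 0.0
```

```bash
python3 - <<'E'
from h import *
for n in("top","side"):
    im=env.read_camera(n);cv2.imwrite(f"pics/{n}9.png",im);b=BOX[n]
    for nm,c,z in(("B",B,.012),("Y",Y,.012)):
        for u,a in blobs(im,*c,b): print(n,nm,np.round(u,1),a,np.round(ray(n,u,z),4))
cv2.imwrite("pics/s4.png",cv2.resize(im[120:350,200:400],None,fx=2.6,fy=2.6,interpolation=2))
E
```

```text
top B [216.8 237.4] 16 [0.4475 0.1839 0.012 ]
top Y [300.3 256.7] 19 [ 0.4007 -0.0374  0.012 ]
side B [271.7 291.9] 49 [0.4498 0.1828 0.012 ]
side Y [342.1 234.5] 25 [ 0.4012 -0.04    0.012 ]
```

View pics/s4.png

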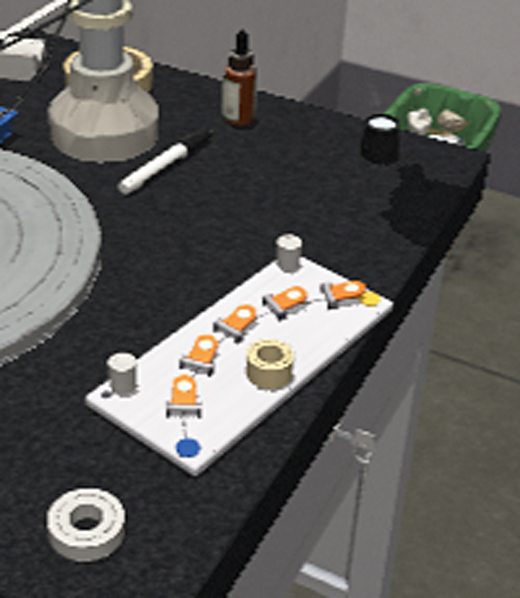

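All five flags lie towards the yellow dot. The blue dot is at the same pixels as before in both views, and the ring, rollers and everything else look to be where they were. The arm is clear, so I'm handing in.

```bash
python3 -c "from plant import env; print(env.finish_job())"
```

```text
the job is handed in; nothing more can be done
None
```

All five flags were tipped in order from the blue end and lie towards the yellow end; the tally and everything else stayed in place, and the job is handed in with the arm clear; no verdict was shown.

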